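# Raise the buffing lathe's speed selector by four clicks and start it

## Robot

A 7-joint arm with a two-finger parallel gripper is mounted at the origin on the work surface. World frame = base frame: x ahead of the robot, y to its left, z up, the work surface at z = 0. Lengths are in m, angles in rad, forces in N, time in s.
With the tool pointing down it reaches from about 0.4 to 0.875 m from the base axis. Payload 6.5 kg.
Tool frame: the origin (TCP) lies midway between the tips of the shut fingers; the grasp point (between the pads) lies 19 mm behind it; z points along the fingers, y is the line along which they close (so a half turn about z gives the same grasp; the last joint's range is limited). The gripper opens to 85 mm and grips with 20 to 120 N. Pads are 22 mm wide; open, the fingers measure 114 mm over their backs; the gripper's body (76 mm by 85 mm) begins 54 mm behind the grasp point. The pads swing forward as they close: fully open they stand 13 mm farther back than shut.
Start: joints at [-1.27, 0.536, -0.004, 1.538, 0.003, 1.067, -0.071], TCP at [0.233, 0.607, 0.231] pointing down, gripper open.
Joint ranges: [-2.7, 2.7], [-0.37, 2.16], [-1.27, 1.26], [0.24, 2.4], [-1.31, 4.45], [0.19, 1.91], [-2.76, 2.76]. Speed limits (rad/s): [2.39, 2.39, 3.14, 3.14, 3.14, 3.14, 3.14].

## Interface

Orientations are given as a unit quaternion [w, x, y, z].
In Python, from plant import monitor, cams, ticket gives the robot as it stands.
- The arm moves only by the tool send_rows, never from a script. Its argument "moves" is a list of rows, each an object with "angular": the turn, a rotation vector about the tool's x, y, z in rad, a list of three; "translation": the shift along the tool's x, y, z in cm, a list of three; "hand": the finger opening in cm, from 0 to 8.54. In form: [{"angular": [ax, ay, az], "translation": [dx, dy, dz], "hand": hand}, ...]. A call has exactly 10 rows; each row shifts and turns the commanded pose from where the row before left it, along the tool's axes as they then stand; what a row does not reach is not made up. A row lasts 1/12 s, in which the tool goes at most 41.7 mm and 7.16 degrees, less where a joint would pass 70% of its speed; a pose out of reach is approached as far as the arm can. A call is refused whole if a number of a shift passes 4.17 or a number of a turn 0.125, either way. A call with a gripper value outside its range is refused whole. The fingers move at their own pace and stop on an object; "newtons" is the grip in N (left out, the last holds). Time passes only in rows, so rows that do not move let the fingers close, or fill a call up. It gives the time, the measured TCP pose, the force, the opening and the grip force at its end, in the units of the state.
- monitor.get_state(): the state, without advancing time (a new reading comes with each control period).
- cams.read_camera(name): name is "scene" or "top"; returns the picture (400x640x3 uint8, red, green, blue); there is no depth.
- cams.camera_params(name): a dict with "fx", "fy", "cx", "cy" (pixels), "world_from_camera" (4x4, takes a point from camera to world coordinates). Camera axes: x right, y up, looking along -z (the intrinsics and any distortion apply to the point x, -y, -z); pixel columns grow to the right and rows downward; lengths in m; the calibration is good to about 2 mm. A picture is of the moment at which its call begins. camera_params takes no time and is no camera call.
- ticket.job_done(): hands the job in; it is judged then, once.
The state is a dict: "t": time; "joint_pos": joint angles; "dq": joint speeds; "joint_efforts": joint torques, N m; "position": TCP position; "ee_rot": TCP orientation; "ft_force": force on the tool from outside, world axes, zero at the start; "torque": the same for the moment, N m; "grip_width": finger opening in m; "grip_force": force on a finger pad.
Only numpy, scipy, OpenCV 4.12 (cv2) and the standard library are available. Lean on these libraries where they do the work, as an engineer would, in place of code of your own. Each camera call takes 0.05 s, during which the arm holds its last target. There are 200 camera calls.

## Task

The buffing lathe has to run four speed steps faster than it is set now: on its sloping control box, push the black bar knob in and turn it exactly four clicks clockwise from where it stands, and let it spring back out so that it locks there. Only then press the green start button in fully and let it go. Do not press the red emergency stop, and leave the compound bar, the brass door knob and the tin where they lie.

Things in the scene. Friction and masses are not known exactly. Their poses are not given: they have to be found in the camera images.
- panel_mid (a point): Middle of the sloping aluminium panel (182 mm up the slope, 335 mm wide) of a grey control box fixed on the bench, 220 deep, 360 wide, 50 high in front, 99 at the back. The panel rises at 15 degrees away from the robot. Axes: x up the slope, y left along the panel, z square out of it. At x = 0, by y: selector knob +82 mm, start button -42, emergency stop -120; pilot lamp at x +58, y -42.
- selector (a joint): Turn of the knob, rad, growing clockwise as one looks at the panel. Eight click positions 0.524 (30 degrees) apart from 0 to 3.665, then end stops; starts in 0, 1 or 2. At 0 the pointer looks 105 degrees anticlockwise of straight up the slope. Out, it is locked with 4 degrees of play; pushed in, it turns over the clicks (peak 0.25 N m each) and, let go, falls into the nearer one.
- selector_push (a joint): How far the knob is pushed in along its axis, m: 0 out (locked), 0.007 at the firm stop. The spring takes 6 N to start, 9 N at the stop. The lock is clear from about 0.005 on and must be kept clear while turning between clicks. Let go in a click position, the knob springs out by itself.
- selector_grip (a point): Centre of the knob's black bar, on the knob's axis, 33.5 mm out of the panel: bar 62 mm long, 14 wide, 29 high (top 14.5 mm above this point) on a round grey skirt 68 mm across whose top lies 14.5 mm below it. It may be pushed on skirt or bar. Around it a flat white dial with eight black dots, growing clockwise; nothing else within 80 mm. Its z is the knob's axis, out of the panel.
- selector_pointer (a point): Pointer end of the bar, 31 mm from the axis and at the height of selector_grip: the end with the white line. The line from selector_grip to here is the direction of the bar.
- start_top (a point): Middle of the top face of the green start button, 29 mm across in a round steel bezel 45 mm across; its top stands 24 mm out of the panel, 10 mm out of the bezel. It is pressed square to the panel. Axes as panel_mid.
- start (a joint): Travel of the start button, m: 0 out, 0.006 fully in. The spring needs 2 N to start, 6 N fully in; springs back.
- estop_top (a point): Middle of the top of the red emergency-stop mushroom, 42 mm across, 44 mm out of the panel, on a yellow ring 60 mm across. To be left alone.
- estop (a joint): Travel of the emergency stop, m: 0 out, 0.005 in (about 12 N to start).
- compound_mid (a point): Centre of a loose green bar of polishing compound in a cardboard sleeve, 105 x 45 x 36 mm, lying on the bench to the left of the control box. To be left alone.
- brass_mid (a point): Centre of a loose brass door knob, 52 mm across and 63 mm high, standing on the bench to the right of the control box. To be left alone.
- tin_mid (a point): Centre of a loose round tin, 68 mm across and 45 mm high, standing on the bench to the right of the control box. To be left alone.

How it is judged:
By the outcome, as a careful person would: the job done as asked, in the order asked, and still so for the second after the job is handed in, with the robot touching nothing.
It also fails if it takes over 61 s, if anything falls off the work surface, if the arm or the gripper's body presses on something with over 40 N, if the wrist force passes 120 N, or if a joint passes its speed limit or range.

## Working session

There is one attempt and no reset: what is moved stays moved. The work goes in short steps, Python scripts to look and compute and a tool call to move; the robot and the scene stay as the last step left them, time stands still between calls to the robot, and variables do not carry over. Pictures are saved under pics/ and viewed, at most 10 in all, crops included, and the job is handed in when it is done.

Besides the shell and the picture viewer there is one more tool, called after "Request:" as a command line: name --argument value ..., lists and objects as JSON in quotes. send_rows: Moves the arm, as the interface text tells. Its arguments: {"type":"object","properties":{"moves":{"type":"array"},"newtons":{"type":"number"}},"required":["moves"]}

```bash
mkdir -p pics; python3 - <<'E'
from plant import monitor,cams
import cv2,json
for n in("scene","top"):
    cv2.imwrite(f"pics/{n}0.png",cams.read_camera(n)[:,:,::-1]); print(cams.camera_params(n))
print(monitor.get_state())
E
```

```text
{'fx': 485.02765165496766, 'fy': 485.02765165496766, 'cx': 325.87702709312595, 'cy': 190.2703594544496, 'world_from_camera': array([[ 0.23354645, -0.65870583,  0.71523611,  1.3241704 ],
       [ 0.97230822,  0.16466127, -0.16584145, -0.22101471],
       [-0.00853096,  0.73416163,  0.67892115,  0.86690425],
       [ 0.        ,  0.        ,  0.        ,  1.        ]])}
{'fx': 482.3073969160383, 'fy': 482.3073969160383, 'cx': 313.3133892089422, 'cy': 198.60976511789235, 'world_from_camera': array([[-0.00546447,  0.99792323, -0.06418225,  0.4836782 ],
       [-0.99986008, -0.00646728, -0.01542708, -0.03255467],
       [-0.01581013,  0.06408897,  0.99781894,  1.17499418],
       [ 0.        ,  0.        ,  0.        ,  1.        ]])}
{'t': 0.1, 'joint_pos': array([-1.2702092 ,  0.53711141, -0.0044507 ,  1.53879499,  0.00263565,
        1.06728118, -0.07120742]), 'dq': array([-0.0003891 , -0.00189673, -0.00061816, -0.00365009, -0.00092685,
        0.0004224 , -0.00117766]), 'joint_efforts': array([ 2.90426353e-03, -5.84569645e+01,  1.05205067e+00, -2.59777540e+01,
        1.26843463e-02,  4.51096959e-03, -6.74412632e-07]), 'position': array([0.2329113 , 0.60621958, 0.23047892]), 'ee_rot': array([-7.43611881e-05,  1.82322010e-01,  9.83238554e-01, -7.91220466e-04]), 'ft_force': array([-0.02351226, -0.37005732,  0.13224623]), 'torque': array([ 0.00211459, -0.03761634,  0.00034289]), 'grip_force': 0.0, 'grip_width': 0.08545015125007158}
```

View pics/scene0.png

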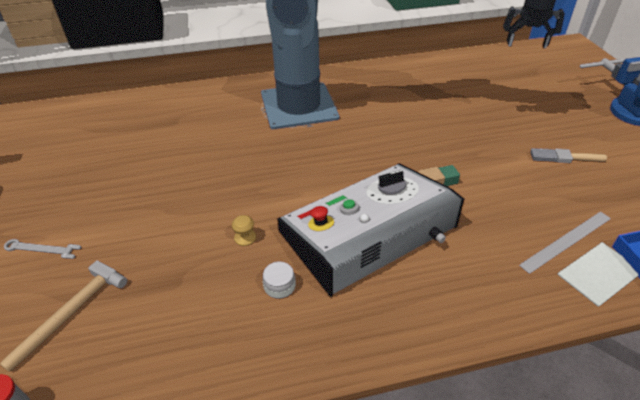

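View pics/top0.png

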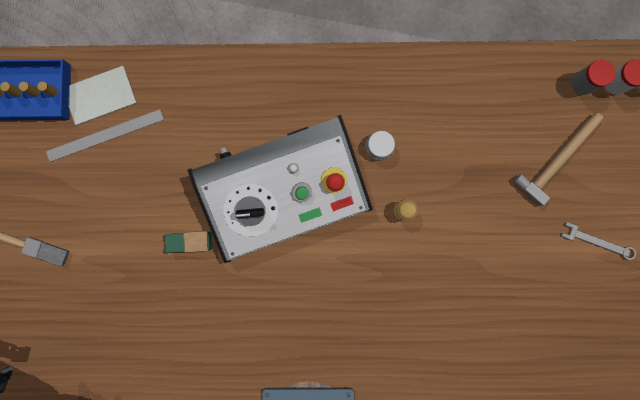

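The box, knob (top view ~(249,213)), start (~(302,193)) and e-stop (~(335,182)) are visible. I'll enlarge them.

```bash
python3 - <<'E'
import cv2
a=cv2.imread("pics/top0.png")[110:270,180:380]; cv2.imwrite("pics/topc.png",cv2.resize(a,None,fx=4,fy=4,interpolation=cv2.INTER_CUBIC)[:600])
b=cv2.imread("pics/scene0.png")[155:295,270:470]; cv2.imwrite("pics/scenec.png",cv2.resize(b,None,fx=4,fy=4,interpolation=cv2.INTER_CUBIC))
E
```

```text
(no output)
```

View pics/topc.png

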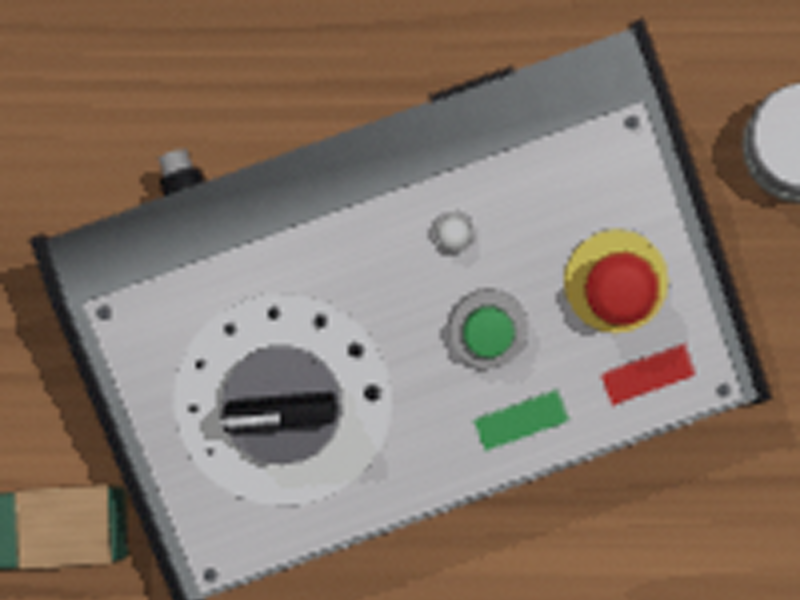

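View pics/scenec.png

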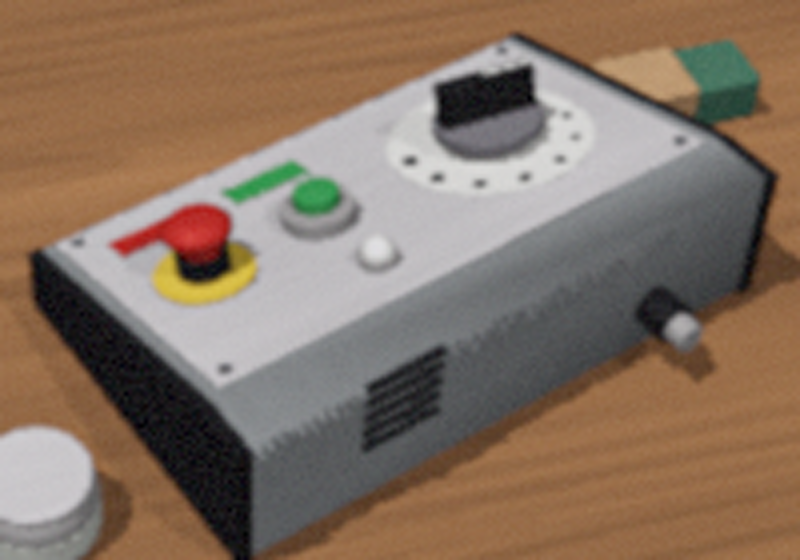

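Scene and crop agree. The pointer (white line, left end, crop ~(222,416)) looks at dot 1 (193,408), so it stands in position 1 and the target is position 5, dot at (320,321). Next I fit the panel pose using both cameras.

```bash
cat > h.py <<'E'
import numpy as np
from scipy.optimize import least_squares
from scipy.spatial.transform import Rotation as R
from plant import monitor,cams
CP={n:cams.camera_params(n) for n in("scene","top")}
OFF={"scene":(270,155),"top":(180,110)}
def proj(n,p):
    c=CP[n];q=np.linalg.inv(c["world_from_camera"])@np.r_[p,1]
    return np.array([c["fx"]*q[0]/-q[2]+c["cx"],c["fy"]*-q[1]/-q[2]+c["cy"]])
def pose(v): return R.from_euler("z",v[3])*R.from_euler("y",-15,degrees=True),np.array(v[:3])
def P(v,l): r,t=pose(v);return r.apply(l)+t
st=lambda:monitor.get_state()
def Rt(s): return R.from_quat(np.array(s["ee_rot"])[[1,2,3,0]])
def goto(p,Rg):
    "tool-frame shift (cm) of whole move, rotvec tool frame"
    s=st();r=Rt(s)
    return r.inv().apply(np.array(p)-s["position"])*100,(r.inv()*Rg).as_rotvec()
E
cat > fit.py <<'E'
from h import *
obs={"top":dict(start=(489,332),estop=(622,288),dial=(283.5,398.5),s00=(104,313),s01=(632,122),s11=(723,390),s10=(209,575)),
"scene":dict(start=(318,194),estop=(200,222),s11=(78,243),s01=(225,368),s00=(682,140),s10=(507,48))}
def loc(k,a,b):
    return {"start":(0,-.042,.024),"estop":(0,-.12,.039),"dial":(0,.082,.001)}.get(k) or ((a if k[1]=='0' else -a),(b if k[2]=='0' else -b),.001)
def res(v,full=False):
    out=[]
    for n in obs:
        for k,c in obs[n].items():
            u=(np.array(c)+.5)/4-.5+OFF[n]
            e=proj(n,P(v[:4],loc(k,v[4],v[5])))-u; out.append((n,k,e) if full else e*(.4 if k=="estop" else 1))
    return out if full else np.concatenate(out)
f=least_squares(res,[.5,0,.075,.3,.08,.155]);v=f.x
print(v.round(4))
for o in res(v,True):print(o[0],o[1],o[2].round(2))
np.save("v.npy",v[:4])
r,t=pose(v)
# pointer direction from white line on top of bar: 48mm out
def back(n,c,h):
    u=(np.array(c)+.5)/4-.5+OFF[n]
    return least_squares(lambda a:proj(n,P(v[:4],(a[0],a[1],h)))-u,[0,.08]).x
A,B=back("top",(225,424),.048),back("top",(280,419),.048)
d=A-B;print("line",A,B,"ccw from up",np.degrees(np.arctan2(d[1],d[0])))
for c in((222,402),(222,430),(335,393),(338,420)):print(back("top",c,.048).round(4))
print("grip",P(v[:4],(0,.082,.0335)),"start",P(v[:4],(0,-.042,.024)),"normal",r.apply([0,0,1]))
E
python3 fit.py
```

```text
[0.5575 0.0505 0.0772 0.3391 0.0815 0.1584]
top start [0.33 0.34]
top estop [0.7  0.54]
top dial [0.03 0.38]
top s00 [-0.01 -0.09]
top s01 [0.61 0.12]
top s11 [ 0.39 -0.26]
top s10 [ 0.09 -0.19]
scene start [ 0.03 -1.72]
scene estop [-0.52 -0.85]
scene s11 [0.69 0.41]
scene s01 [0.6 0.5]
scene s00 [0.53 0.23]
scene s10 [-0.21  0.77]
line [0.00671229 0.11064223] [-0.00098703  0.08170472] ccw from up 75.10064121452815
[0.0187 0.1078]
[0.0041 0.1134]
[0.0023 0.0486]
[-0.0124  0.0523]
grip [0.522047   0.12493645 0.10951062] start [0.56561394 0.00881596 0.10033432] normal [-0.2440797  -0.08609528  0.96592583]
```

```bash
cat >> h.py <<'E'
try: v=np.load("v.npy")
except Exception: v=None
def tool(ccw):
    "tool z into panel, tool x at angle ccw (deg) from up-slope"
    a=np.radians(ccw);x=np.array([np.cos(a),np.sin(a),0]);z=np.array([0,0,-1.])
    return pose(v)[0]*R.from_matrix(np.c_[x,np.cross(z,x),z])
def rel(loc,ccw):
    d,a=goto(P(v,loc),tool(ccw));s=st()
    r=pose(v)[0]
    print("t",round(s["t"],2),"shift cm",d.round(2),"rot",a.round(4),"panel-frame TCP mm",(r.inv().apply(s["position"]-v[:3])*1000).round(1),
     "F panel",r.inv().apply(s["ft_force"]).round(1),"q",np.round(s["joint_pos"],2),"w",round(s["grip_width"],4),"gf",round(float(s["grip_force"]),1))
E
python3 -c "
from h import *
rel((0,.082,.11),75)"
```

```text
t 0.1 shift cm [-42.74 -35.84   4.77] rot [-0.265  -0.081   1.1202] panel-frame TCP mm [-77.4 632.1 179.5] F panel [-0.1 -0.3  0.2] q [-1.27  0.54 -0.    1.54  0.    1.07 -0.07] w 0.0855 gf 0.0
```

Request:
send_rows --moves '[{"angular": [0,0,0],"translation": [-2.1,-1.8,0],"hand": 8.5},{"angular": [0,0,0],"translation": [-2.1,-1.8,0],"hand": 8.5},{"angular": [0,0,0],"translation": [-2.1,-1.8,0],"hand": 8.5},{"angular": [0,0,0],"translation": [-2.1,-1.8,0],"hand": 8.5},{"angular": [0,0,0],"translation": [-2.1,-1.8,0],"hand": 8.5},{"angular": [0,0,0],"translation": [-2.1,-1.8,0],"hand": 8.5},{"angular": [0,0,0],"translation": [-2.1,-1.8,0],"hand": 8.5},{"angular": [0,0,0],"translation": [-2.1,-1.8,0],"hand": 8.5},{"angular": [0,0,0],"translation": [-2.1,-1.8,0],"hand": 8.5},{"angular": [0,0,0],"translation": [-2.1,-1.8,0],"hand": 8.5}]'

```text
t: 0.93
position: [0.3649, 0.3619, 0.231]
ee_rot: [-0.0, 0.182, 0.983, -0.0]
ft_force: [0.2, -0.6, 0.2]
grip_width: 0.0853
grip_force: 0.0
```

Request:
send_rows --moves '[{"angular": [0,0,0],"translation": [-2.1,-1.8,0],"hand": 8.5},{"angular": [0,0,0],"translation": [-2.1,-1.8,0],"hand": 8.5},{"angular": [0,0,0],"translation": [-2.1,-1.8,0],"hand": 8.5},{"angular": [0,0,0],"translation": [-2.1,-1.8,0],"hand": 8.5},{"angular": [0,0,0],"translation": [-2.1,-1.8,0],"hand": 8.5},{"angular": [0,0,0],"translation": [-2.1,-1.8,0],"hand": 8.5},{"angular": [0,0,0],"translation": [-2.1,-1.8,0],"hand": 8.5},{"angular": [0,0,0],"translation": [-2.1,-1.8,0],"hand": 8.5},{"angular": [0,0,0],"translation": [-2.1,-1.8,0],"hand": 8.5},{"angular": [0,0,0],"translation": [-2.1,-1.8,0],"hand": 8.5}]'

```text
t: 1.77
position: [0.4963, 0.1188, 0.2311]
ee_rot: [-0.0, 0.182, 0.983, -0.0]
ft_force: [1.1, -0.4, 0.2]
grip_width: 0.0848
grip_force: 0.0
```

Request:
send_rows --moves '[{"angular": [-0.0265,-0.0081,0.112],"translation": [0,0,0],"hand": 8.5},{"angular": [-0.0265,-0.0081,0.112],"translation": [0,0,0],"hand": 8.5},{"angular": [-0.0265,-0.0081,0.112],"translation": [0,0,0],"hand": 8.5},{"angular": [-0.0265,-0.0081,0.112],"translation": [0,0,0],"hand": 8.5},{"angular": [-0.0265,-0.0081,0.112],"translation": [0,0,0],"hand": 8.5},{"angular": [-0.0265,-0.0081,0.112],"translation": [0,0,0],"hand": 8.5},{"angular": [-0.0265,-0.0081,0.112],"translation": [0,0,0],"hand": 8.5},{"angular": [-0.0265,-0.0081,0.112],"translation": [0,0,0],"hand": 8.5},{"angular": [-0.0265,-0.0081,0.112],"translation": [0,0,0],"hand": 8.5},{"angular": [-0.0265,-0.0081,0.112],"translation": [0,0,0],"hand": 8.5}]'

```text
t: 2.6
position: [0.4957, 0.1198, 0.2311]
ee_rot: [0.06, 0.676, 0.725, 0.117]
ft_force: [-0.4, -0.5, -0.3]
grip_width: 0.0851
grip_force: 0.0
```

```bash
python3 -c "
from h import *
rel((0,.082,.11),75)"
```

```text
t 2.6 shift cm [-0.53 -0.47  4.78] rot [ 0.0013 -0.0012 -0.0062] panel-frame TCP mm [  5.8  85.9 157.8] F panel [-0.6 -0.3 -0.2] q [-0.67  0.16  0.38  2.13 -0.13  0.59 -0.13] w 0.0851 gf 0.0
```

Request:
send_rows --moves '[{"angular": [0,0,-0.006],"translation": [-0.05,-0.05,1.3],"hand": 8.5},{"angular": [0,0,0],"translation": [-0.05,-0.05,1.3],"hand": 8.5},{"angular": [0,0,0],"translation": [-0.05,-0.05,1.3],"hand": 7},{"angular": [0,0,0],"translation": [-0.05,-0.05,1.3],"hand": 6},{"angular": [0,0,0],"translation": [-0.05,-0.05,1.3],"hand": 5},{"angular": [0,0,0],"translation": [-0.05,-0.05,1.3],"hand": 5},{"angular": [0,0,0],"translation": [-0.05,-0.05,1.3],"hand": 5},{"angular": [0,0,0],"translation": [-0.05,-0.05,1.3],"hand": 5},{"angular": [0,0,0],"translation": [-0.05,-0.05,1.3],"hand": 5},{"angular": [0,0,0],"translation": [-0.05,-0.05,1.3],"hand": 5}]' --newtons 40

```text
t: 3.43
position: [0.5233, 0.1262, 0.1033]
ee_rot: [0.061, 0.671, 0.73, 0.116]
ft_force: [0.5, 0.5, -0.7]
grip_width: 0.0499
grip_force: 0.0
```

```bash
python3 - <<'E'
from h import *
import cv2
rel((0,.082,.024),75)
ims=[]
for n,(x,y) in(("top",(200,160)),("scene",(340,120))):
    ims.append(cv2.resize(cams.read_camera(n)[y:y+100,x:x+100,::-1],None,fx=4,fy=4,interpolation=cv2.INTER_CUBIC))
cv2.imwrite("pics/a.png",np.hstack(ims))
E
```

```text
t 3.43 shift cm [-0.07  0.02  0.31] rot [ 0.     -0.0014  0.0059] panel-frame TCP mm [-0.  82.7 27.1] F panel [ 0.4  0.3 -0.9] q [-0.5   0.44  0.22  2.16 -0.35  0.3   0.1 ] w 0.0499 gf 0.0
```

View pics/a.png

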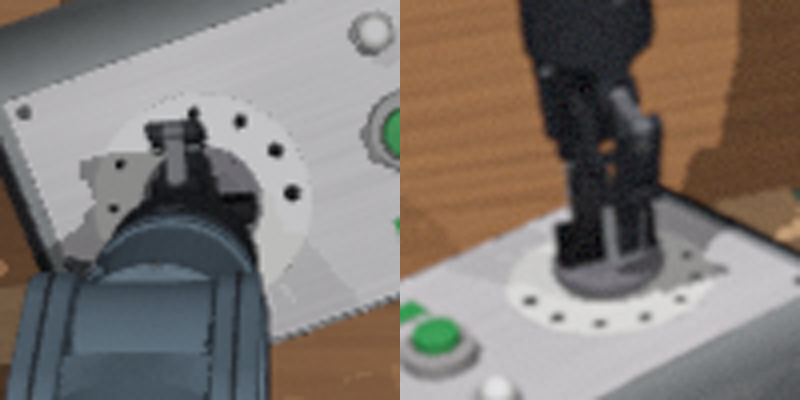

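The fingers straddle the bar, one on each side. I close on it.

Request:
send_rows --moves '[{"angular": [0,0,0.003],"translation": [-0.03,0.01,0.15],"hand": 5},{"angular": [0,0,0.003],"translation": [-0.03,0.01,0.15],"hand": 5},{"angular": [0,0,0],"translation": [0,0,0],"hand": 3},{"angular": [0,0,0],"translation": [0,0,0],"hand": 2},{"angular": [0,0,0],"translation": [0,0,0],"hand": 1.6},{"angular": [0,0,0],"translation": [0,0,0],"hand": 1.2},{"angular": [0,0,0],"translation": [0,0,0],"hand": 0.8},{"angular": [0,0,0],"translation": [0,0,0],"hand": 0.8},{"angular": [0,0,0],"translation": [0,0,0],"hand": 0.8},{"angular": [0,0,0],"translation": [0,0,0],"hand": 0.8}]' --newtons 40

```text
t: 4.37
position: [0.5237, 0.1259, 0.1011]
ee_rot: [0.06, 0.673, 0.728, 0.116]
ft_force: [-5.4, -0.7, 5.0]
grip_width: 0.0126
grip_force: 39.8
```

```bash
python3 - <<'E'
from h import *
rel((0,.082,.024),75)
print(st()["torque"])
E
```

```text
t 4.37 shift cm [-0.02  0.05  0.09] rot [-0.0008 -0.0017 -0.    ] panel-frame TCP mm [-0.4 82.4 24.9] F panel [-3.8  1.1  6.2] q [-0.49  0.45  0.22  2.16 -0.36  0.3   0.1 ] w 0.0126 gf 39.8
[-0.07429004  1.11714121  0.07452167]
```

Request:
send_rows --moves '[{"angular": [0,0,0],"translation": [0,0,0.1],"hand": 0.8},{"angular": [0,0,0],"translation": [0,0,0.1],"hand": 0.8},{"angular": [0,0,0],"translation": [0,0,0.1],"hand": 0.8},{"angular": [0,0,0],"translation": [0,0,0.1],"hand": 0.8},{"angular": [0,0,0],"translation": [0,0,0.1],"hand": 0.8},{"angular": [0,0,0],"translation": [0,0,0.1],"hand": 0.8},{"angular": [0,0,0],"translation": [0,0,0],"hand": 0.8},{"angular": [0,0,0],"translation": [0,0,0],"hand": 0.8},{"angular": [0,0,0],"translation": [0,0,0],"hand": 0.8},{"angular": [0,0,0],"translation": [0,0,0],"hand": 0.8}]' --newtons 50

```text
t: 5.2
position: [0.5251, 0.1264, 0.0954]
ee_rot: [0.06, 0.673, 0.728, 0.116]
ft_force: [-5.8, -0.9, 8.1]
grip_width: 0.013
grip_force: 53.3
```

```bash
python3 - <<'E'
from h import *
rel((0,.082,.017),75)
E
```

```text
t 5.2 shift cm [-0.03  0.04  0.2 ] rot [-0.0008 -0.0017  0.    ] panel-frame TCP mm [-0.4 82.4 19. ] F panel [-3.4  1.1  9.3] q [-0.49  0.46  0.21  2.15 -0.36  0.29  0.1 ] w 0.013 gf 53.3
```

Request:
send_rows --moves '[{"angular": [0,0,0],"translation": [0,0,0.05],"hand": 0.8},{"angular": [0,0,0],"translation": [0,0,0.05],"hand": 0.8},{"angular": [0,0,0],"translation": [0,0,0.05],"hand": 0.8},{"angular": [0,0,0],"translation": [0,0,0],"hand": 0.8},{"angular": [0,0,0],"translation": [0,0,0],"hand": 0.8},{"angular": [0,0,0],"translation": [0,0,0],"hand": 0.8},{"angular": [0,0,0],"translation": [0,0,0],"hand": 0.8},{"angular": [0,0,0],"translation": [0,0,0],"hand": 0.8},{"angular": [0,0,0],"translation": [0,0,0],"hand": 0.8},{"angular": [0,0,0],"translation": [0,0,0],"hand": 0.8}]' --newtons 50

```text
t: 6.03
position: [0.5253, 0.1265, 0.0948]
ee_rot: [0.06, 0.673, 0.728, 0.116]
ft_force: [-12.7, -2.4, 21.2]
grip_width: 0.0126
grip_force: 55.7
```

```bash
python3 - <<'E'
from h import *
rel((0,.082,.017),75)
E
```

```text
t 6.03 shift cm [-0.03  0.04  0.13] rot [-0.0008 -0.0023 -0.0004] panel-frame TCP mm [-0.3 82.4 18.3] F panel [-6.8  1.9 23.8] q [-0.48  0.46  0.21  2.15 -0.36  0.29  0.1 ] w 0.0126 gf 55.7
```

Request:
send_rows --moves '[{"angular": [0,0,0.105],"translation": [0,-0.04,0],"hand": 0.8},{"angular": [0,0,0.105],"translation": [0,0,0],"hand": 0.8},{"angular": [0,0,0.105],"translation": [0,0,0],"hand": 0.8},{"angular": [0,0,0.105],"translation": [0,0,0],"hand": 0.8},{"angular": [0,0,0.105],"translation": [0,0,0],"hand": 0.8},{"angular": [0,0,0.105],"translation": [0,0,0],"hand": 0.8},{"angular": [0,0,0.105],"translation": [0,0,0],"hand": 0.8},{"angular": [0,0,0.105],"translation": [0,0,0],"hand": 0.8},{"angular": [0,0,0.105],"translation": [0,0,0],"hand": 0.8},{"angular": [0,0,0.105],"translation": [0,0,0],"hand": 0.8}]' --newtons 60

```text
t: 6.87
position: [0.5265, 0.1264, 0.0951]
ee_rot: [-0.006, 0.948, 0.29, 0.132]
ft_force: [-13.4, -5.1, 16.0]
grip_width: 0.0125
grip_force: 65.8
```

```bash
python3 - <<'E'
from h import *
rel((0,.082,.017),-45); print(pose(v)[0].inv().apply(st()["torque"]))
E
```

```text
t 6.87 shift cm [-0.07 -0.03  0.13] rot [-0.0023 -0.0023  1.0396] panel-frame TCP mm [ 0.8 81.9 18.3] F panel [-9.7 -0.3 19.2] q [-0.69  0.5   0.46  2.16 -0.73  0.34 -0.61] w 0.0125 gf 65.8
[-0.14995204  2.47305988  0.26894065]
```

Request:
send_rows --moves '[{"angular": [0,0,0.105],"translation": [-0.07,0,0.03],"hand": 0.8},{"angular": [0,0,0.105],"translation": [0,0,0],"hand": 0.8},{"angular": [0,0,0.105],"translation": [0,0,0],"hand": 0.8},{"angular": [0,0,0.105],"translation": [0,0,0],"hand": 0.8},{"angular": [0,0,0.105],"translation": [0,0,0],"hand": 0.8},{"angular": [0,0,0.105],"translation": [0,0,0],"hand": 0.8},{"angular": [0,0,0.105],"translation": [0,0,0],"hand": 0.8},{"angular": [0,0,0.105],"translation": [0,0,0],"hand": 0.8},{"angular": [0,0,0.105],"translation": [0,0,0],"hand": 0.8},{"angular": [0,0,0.1],"translation": [0,0,0],"hand": 0.8}]' --newtons 60

```text
t: 7.7
position: [0.5265, 0.125, 0.095]
ee_rot: [-0.071, 0.966, -0.222, 0.112]
ft_force: [-8.6, -3.8, 18.4]
grip_width: 0.0125
grip_force: 71.9
```

```bash
python3 - <<'E'
from h import *
rel((0,.082,.017),-45); print(pose(v)[0].inv().apply(st()["torque"]))
E
```

```text
t 7.7 shift cm [-0.13 -0.07  0.14] rot [-0.0027 -0.0024 -0.006 ] panel-frame TCP mm [ 0.4 80.6 18.4] F panel [-4.3 -0.7 20.2] q [-0.88  0.57  0.72  2.18 -1.03  0.44 -1.38] w 0.0125 gf 71.9
[0.07048991 1.10122745 0.21130739]
```

Request:
send_rows --moves '[{"angular": [0,0,-0.006],"translation": [0,0,-0.15],"hand": 0.8},{"angular": [0,0,0],"translation": [0,0,-0.15],"hand": 0.8},{"angular": [0,0,0],"translation": [0,0,-0.15],"hand": 0.8},{"angular": [0,0,0],"translation": [0,0,-0.15],"hand": 0.8},{"angular": [0,0,0],"translation": [0,0,-0.1],"hand": 0.8},{"angular": [0,0,0],"translation": [0,0,0],"hand": 2},{"angular": [0,0,0],"translation": [0,0,0],"hand": 3},{"angular": [0,0,0],"translation": [0,0,0],"hand": 4},{"angular": [0,0,0],"translation": [0,0,0],"hand": 5},{"angular": [0,0,0],"translation": [0,0,-0.3],"hand": 5}]' --newtons 40

```text
t: 8.53
position: [0.5229, 0.1253, 0.1028]
ee_rot: [-0.07, 0.967, -0.217, 0.11]
ft_force: [-0.0, -0.0, -0.3]
grip_width: 0.0501
grip_force: 0.0
```

Request:
send_rows --moves '[{"angular": [0,0,0],"translation": [0,0,-0.5],"hand": 5},{"angular": [0,0,0],"translation": [0,0,-1],"hand": 5},{"angular": [0,0,0],"translation": [0,0,-1],"hand": 5},{"angular": [0,0,0],"translation": [0,0,-1],"hand": 5},{"angular": [0,0,0],"translation": [0,0,-1],"hand": 5},{"angular": [0,0,0],"translation": [0,0,-1],"hand": 5},{"angular": [0,0,0],"translation": [0,0,-1],"hand": 3},{"angular": [0,0,0],"translation": [0,0,-1],"hand": 1},{"angular": [0,0,0],"translation": [0,0,-1],"hand": 0},{"angular": [0,0,0],"translation": [0,0,-1],"hand": 0}]'

```text
t: 9.37
position: [0.4995, 0.1167, 0.1956]
ee_rot: [-0.07, 0.967, -0.217, 0.111]
ft_force: [0.4, 0.2, -0.4]
grip_width: 0.0019
grip_force: 0.0
```

```bash
python3 - <<'E'
from h import *
import cv2
rel((0,-.042,.06),-45)
ims=[]
for n,(x,y) in(("top",(200,160)),("scene",(340,140))):
    ims.append(cv2.resize(cams.read_camera(n)[y:y+100,x:x+100,::-1],None,fx=4,fy=4,interpolation=cv2.INTER_CUBIC))
cv2.imwrite("pics/b.png",np.hstack(ims))
E
```

```text
t 9.37 shift cm [8.78 8.74 6.27] rot [-0.0016  0.0004  0.0048] panel-frame TCP mm [ -1.   81.8 122.9] F panel [ 0.3  0.  -0.5] q [-1.19  0.38  1.07  2.18 -0.7   0.61 -1.65] w 0.0019 gf 0.0
```

View pics/b.png

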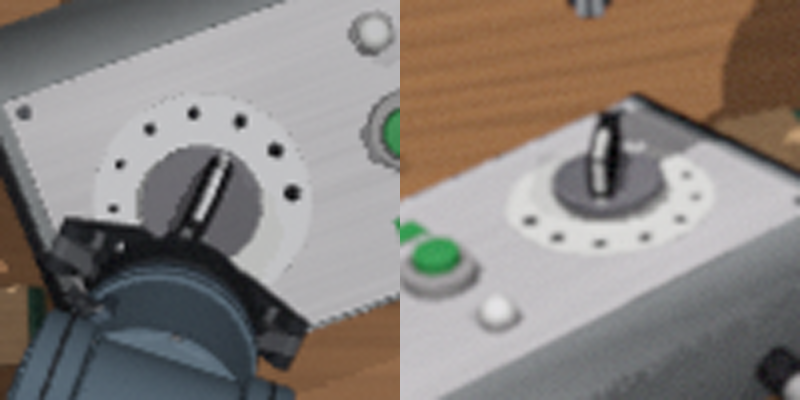

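The pointer now looks at dot 5 (left crop, dot at (240,121)), and the skirt sits out as before. I rotate the wrist back towards neutral, then go to the start button.

Request:
send_rows --moves '[{"angular": [0,0,-0.12],"translation": [0,0,0],"hand": 0},{"angular": [0,0,-0.12],"translation": [0,0,0],"hand": 0},{"angular": [0,0,-0.12],"translation": [0,0,0],"hand": 0},{"angular": [0,0,-0.12],"translation": [0,0,0],"hand": 0},{"angular": [0,0,-0.12],"translation": [0,0,0],"hand": 0},{"angular": [0,0,-0.12],"translation": [0,0,0],"hand": 0},{"angular": [0,0,-0.12],"translation": [0,0,0],"hand": 0},{"angular": [0,0,-0.12],"translation": [0,0,0],"hand": 0},{"angular": [0,0,-0.12],"translation": [0,0,0],"hand": 0},{"angular": [0,0,-0.12],"translation": [0,0,0],"hand": 0}]'

```text
t: 10.3
position: [0.4996, 0.1169, 0.1945]
ee_rot: [0.005, 0.92, 0.37, 0.131]
ft_force: [-0.0, 1.0, -0.0]
grip_width: -0.0005
grip_force: 0.0
```

```bash
python3 - <<'E'
from h import *
rel((0,-.042,.06),25)
E
```

```text
t 10.3 shift cm [-5.03 11.33  6.16] rot [-0.001  -0.0011 -0.0107] panel-frame TCP mm [ -1.1  81.9 121.8] F panel [ 0.3  1.  -0.1] q [-0.95  0.28  0.75  2.18 -0.43  0.53 -0.7 ] w -0.0005 gf 0.0
```

Request:
send_rows --moves '[{"angular": [0,0,0],"translation": [-0.5,1.13,0],"hand": 0},{"angular": [0,0,0],"translation": [-0.5,1.13,0],"hand": 0},{"angular": [0,0,0],"translation": [-0.5,1.13,0],"hand": 0},{"angular": [0,0,0],"translation": [-0.5,1.13,0],"hand": 0},{"angular": [0,0,0],"translation": [-0.5,1.13,0],"hand": 0},{"angular": [0,0,0],"translation": [-0.5,1.13,0],"hand": 0},{"angular": [0,0,0],"translation": [-0.5,1.13,0],"hand": 0},{"angular": [0,0,0],"translation": [-0.5,1.13,0],"hand": 0},{"angular": [0,0,0],"translation": [-0.5,1.13,0],"hand": 0},{"angular": [0,0,0],"translation": [-0.5,1.13,0],"hand": 0}]'

```text
t: 11.13
position: [0.5412, -0.0, 0.1944]
ee_rot: [0.005, 0.921, 0.367, 0.131]
ft_force: [0.3, 0.3, -0.2]
grip_width: 0.0
grip_force: 0.0
```

Request:
send_rows --moves '[{"angular": [0,0,0],"translation": [0,0,1],"hand": 0},{"angular": [0,0,0],"translation": [0,0,1],"hand": 0},{"angular": [0,0,0],"translation": [0,0,1],"hand": 0},{"angular": [0,0,0],"translation": [0,0,1],"hand": 0},{"angular": [0,0,0],"translation": [0,0,1],"hand": 0},{"angular": [0,0,0],"translation": [0,0,1],"hand": 0},{"angular": [0,0,0],"translation": [0,0,1],"hand": 0},{"angular": [0,0,0],"translation": [0,0,1],"hand": 0},{"angular": [0,0,0],"translation": [0,0,0.5],"hand": 0},{"angular": [0,0,0],"translation": [0,0,0],"hand": 0}]'

```text
t: 11.97
position: [0.5616, 0.008, 0.1114]
ee_rot: [0.004, 0.921, 0.367, 0.13]
ft_force: [-0.3, -0.2, 0.3]
grip_width: 0.0003
grip_force: 0.0
```

```bash
python3 - <<'E'
from h import *
import cv2
rel((0,-.042,.024),25)
ims=[]
for n,(x,y) in(("top",(250,145)),("scene",(300,150))):
    ims.append(cv2.resize(cams.read_camera(n)[y:y+100,x:x+100,::-1],None,fx=4,fy=4,interpolation=cv2.INTER_CUBIC))
cv2.imwrite("pics/c.png",np.hstack(ims))
E
```

```text
t 11.97 shift cm [0.07 0.1  1.18] rot [-0.0019  0.     -0.0166] panel-frame TCP mm [ -1.1 -41.4  35.8] F panel [-0.3 -0.1  0.3] q [-0.45  0.5   0.5   2.1  -0.78  0.46 -0.16] w 0.0003 gf 0.0
```

View pics/c.png

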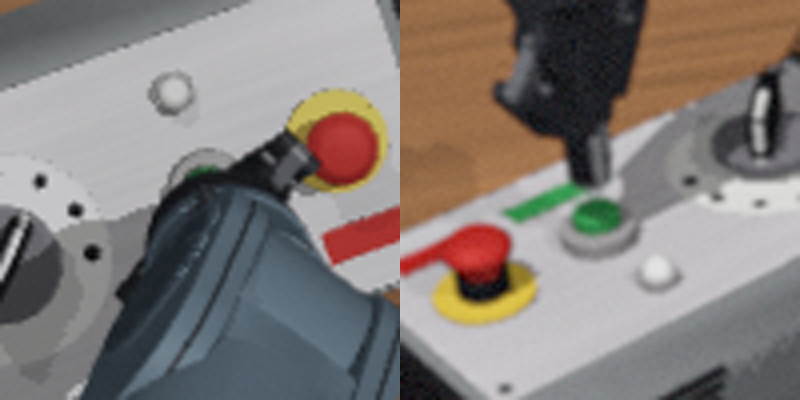

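The tip sits just above the green button (right crop: tip (595,185), button (597,213)), clear of the e-stop. I press it.

Request:
send_rows --moves '[{"angular": [0,0,0],"translation": [0.07,0.1,0.2],"hand": 0},{"angular": [0,0,0],"translation": [0,0,0.2],"hand": 0},{"angular": [0,0,0],"translation": [0,0,0.2],"hand": 0},{"angular": [0,0,0],"translation": [0,0,0.2],"hand": 0},{"angular": [0,0,0],"translation": [0,0,0.2],"hand": 0},{"angular": [0,0,0],"translation": [0,0,0.2],"hand": 0},{"angular": [0,0,0],"translation": [0,0,0.1],"hand": 0},{"angular": [0,0,0],"translation": [0,0,0.1],"hand": 0},{"angular": [0,0,0],"translation": [0,0,0.1],"hand": 0},{"angular": [0,0,0],"translation": [0,0,0],"hand": 0}]'

```text
t: 12.9
position: [0.5668, 0.009, 0.0984]
ee_rot: [0.005, 0.921, 0.367, 0.131]
ft_force: [-0.9, -0.1, 0.5]
grip_width: -0.0002
grip_force: 0.0
```

```bash
python3 - <<'E'
from h import *
rel((0,-.042,.018),25)
E
```

```text
t 12.9 shift cm [-0.05 -0.05  0.38] rot [-0.0009 -0.0012 -0.0166] panel-frame TCP mm [  0.7 -42.2  21.8] F panel [-0.7  0.2  0.7] q [-0.42  0.53  0.47  2.09 -0.81  0.43 -0.14] w -0.0002 gf 0.0
```

Request:
send_rows --moves '[{"angular": [0,0,0],"translation": [0,0,0.1],"hand": 0},{"angular": [0,0,0],"translation": [0,0,0.1],"hand": 0},{"angular": [0,0,0],"translation": [0,0,0.1],"hand": 0},{"angular": [0,0,0],"translation": [0,0,0.1],"hand": 0},{"angular": [0,0,0],"translation": [0,0,0.1],"hand": 0},{"angular": [0,0,0],"translation": [0,0,0],"hand": 0},{"angular": [0,0,0],"translation": [0,0,0],"hand": 0},{"angular": [0,0,0],"translation": [0,0,0],"hand": 0},{"angular": [0,0,0],"translation": [0,0,0],"hand": 0},{"angular": [0,0,0],"translation": [0,0,0],"hand": 0}]'

```text
t: 13.73
position: [0.5681, 0.0094, 0.0938]
ee_rot: [0.005, 0.921, 0.367, 0.131]
ft_force: [-2.2, -0.8, 5.1]
grip_width: -0.0003
grip_force: 2.4
```

```bash
python3 - <<'E'
from h import *
rel((0,-.042,.018),25)
E
```

```text
t 13.73 shift cm [-0.06 -0.06 -0.1 ] rot [-0.0006 -0.0014 -0.0166] panel-frame TCP mm [  0.8 -42.3  17. ] F panel [-0.9 -0.1  5.5] q [-0.41  0.54  0.46  2.09 -0.82  0.42 -0.13] w -0.0003 gf 2.4
```

Request:
send_rows --moves '[{"angular": [0,0,0],"translation": [0,0,0.1],"hand": 0},{"angular": [0,0,0],"translation": [0,0,0.1],"hand": 0},{"angular": [0,0,0],"translation": [0,0,0.1],"hand": 0},{"angular": [0,0,0],"translation": [0,0,0],"hand": 0},{"angular": [0,0,0],"translation": [0,0,0],"hand": 0},{"angular": [0,0,0],"translation": [0,0,0],"hand": 0},{"angular": [0,0,0],"translation": [0,0,0],"hand": 0},{"angular": [0,0,0],"translation": [0,0,0],"hand": 0},{"angular": [0,0,0],"translation": [0,0,0],"hand": 0},{"angular": [0,0,0],"translation": [0,0,0],"hand": 0}]'

```text
t: 14.57
position: [0.5687, 0.0096, 0.092]
ee_rot: [0.004, 0.921, 0.367, 0.131]
ft_force: [-13.2, -1.4, 23.9]
grip_width: 0.0003
grip_force: 13.1
```

```bash
python3 - <<'E'
from h import *
rel((0,-.042,.018),25)
E
```

```text
t 14.57 shift cm [-0.07 -0.06 -0.29] rot [-0.0014 -0.0027 -0.0173] panel-frame TCP mm [  0.9 -42.3  15.1] F panel [-6.3  3.  26.5] q [-0.41  0.54  0.45  2.09 -0.82  0.42 -0.12] w 0.0003 gf 13.1
```

Firm stop at 26 N, so it is fully in. I retreat.

Request:
send_rows --moves '[{"angular": [0,0,0],"translation": [0,0,-0.3],"hand": 0},{"angular": [0,0,0],"translation": [0,0,-0.5],"hand": 0},{"angular": [0,0,0],"translation": [0,0,-1],"hand": 0},{"angular": [0,0,0],"translation": [0,0,-1],"hand": 0},{"angular": [0,0,0],"translation": [0,0,-1.5],"hand": 0},{"angular": [0,0,0],"translation": [0,0,-2],"hand": 0},{"angular": [0,0,0],"translation": [0,0,-2],"hand": 0},{"angular": [0,0,0],"translation": [0,0,-2],"hand": 0},{"angular": [0,0,0],"translation": [0,0,-2],"hand": 0},{"angular": [0,0,0],"translation": [0,0,-2],"hand": 0}]'

```text
t: 15.4
position: [0.5333, -0.0031, 0.2301]
ee_rot: [0.005, 0.921, 0.367, 0.131]
ft_force: [-0.6, 0.3, 0.6]
grip_width: -0.0002
grip_force: 0.0
```

```bash
python3 - <<'E'
from h import *
import cv2
rel((0,-.042,.024),25)
ims=[]
for n,(x,y) in(("top",(200,110)),("scene",(280,140))):
    ims.append(cv2.resize(cams.read_camera(n)[y:y+160,x:x+160,::-1],(400,400),interpolation=cv2.INTER_CUBIC))
cv2.imwrite("pics/d.png",np.hstack(ims))
E
```

```text
t 15.4 shift cm [-0.02 -0.04 13.43] rot [-0.0008 -0.0012 -0.017 ] panel-frame TCP mm [  0.3 -42.5 158.3] F panel [-0.3  0.5  0.7] q [-0.68  0.26  0.76  2.08 -0.46  0.67 -0.43] w -0.0002 gf 0.0
```

View pics/d.png

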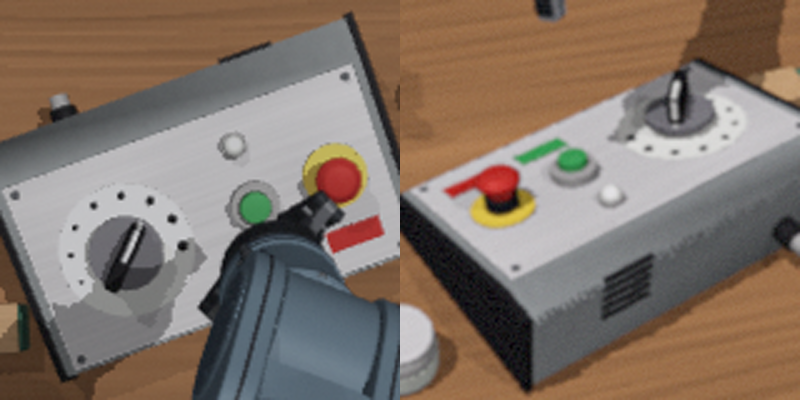

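The knob is out: the skirt's lower edge is at scene row ~194, the same as at the start. The pointer is at dot 5, the start button is out again, and the e-stop and loose things look untouched. I hand in.

```bash
python3 -c "
from plant import ticket
print(ticket.job_done())"
```

```text
the job is handed in; nothing more can be done
None
```

I turned the selector knob four clicks clockwise, from position 1 to position 5, and it sprang back out; then I pressed the green start button to its stop and released it, without touching the e-stop or the loose things. The pilot lamp looked unlit afterwards, and the hand-in gave no verdict.

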